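# Fish the big steel ball out of the parts pan with the wire scoop

## Robot

A 6-joint arm with a two-finger parallel gripper is mounted at the origin on a cart in front of the work surface, level with it; the furniture and walls round the work are solid. World frame = base frame: x ahead of the robot, y to its left, z up, the work surface at z = 0. Lengths are in m, angles in degrees, forces in N, time in s.
With the tool pointing down it reaches from about 0.35 to 0.875 m from the base axis. Payload 4.2 kg.
Tool frame: the origin (TCP) lies on the front face of the gripper's body, between the roots of the fingers; the fingertips stand finger_overhang ahead of it and the grasp point (between the pads) lies 51 mm ahead of it (finger_overhang is the distance from the TCP to the fingertips, in m); z points along the fingers, y is the line along which they close (so a half turn about z gives the same grasp; the last joint's range is limited). The gripper opens to 87 mm and grips with 3 to 60 N. Pads are 19 mm wide; open, the fingers measure 117 mm over their backs; the gripper's body (75 mm by 190 mm) begins 51 mm behind the grasp point.
Start: joints at [79.16, 22.042, 0.453, 0, -68.411, -14.817], TCP at [0.271, 0.563, 0.292] pointing down, gripper open.
Joint ranges: [-179.83, 179.83], [-69.29, 118.12], [-61.27, 80.66], [-181.25, 117.63], [-171.15, -9.14], [-177.46, 177.46]. Speed limits (degrees/s): [159.86, 159.86, 180, 180, 180, 180].

## Interface

Orientations are given as a 3x3 rotation matrix whose columns are the frame's x, y, z axes.
In Python, from station import sense, capture, camera_model, finish_job, finger_overhang gives the robot as it stands. The module is installed in compiled form; this text tells all that it offers.
- The arm moves only by the tool jog_arm, never from a script. Its argument "rows" is a list that holds one entry, the list of rows, each a list of 4 numbers: the shift along the tool's x, y, z in m, then the turn about the tool's z in rad. A call has 1 to 20 rows; each row shifts and turns the commanded pose from where the row before left it, along the tool's axes as they then stand; what a row does not reach is not made up. A row lasts 1/8 s, in which the tool goes at most 62.5 mm and 10.7 degrees, less where a joint would pass 70% of its speed; a pose out of reach is approached as far as the arm can. A call is refused whole if a number of a shift passes 0.0625 or a number of a turn 0.188, either way. A call with a gripper value outside its range is refused whole. "claw" is the opening, from 0 (shut) to 1 (fully open), set as the call begins (left out, the last holds). The fingers move at their own pace and stop on an object; the grip force is fixed at half the most. Time passes only in rows, so rows that do not move let the fingers close. It gives the time, the measured TCP pose, the force, the opening and the grip force at its end, in the units of the state.
- sense(): the state, without advancing time (a new reading comes with each control period).
- capture(name): name is "scene" or "top" or "wrist"; returns the picture (480x640x3 uint8, red, green, blue); there is no depth.
- camera_model(name): a dict with "fovy" (degrees; the focal length in pixels is half the picture's height over the tangent of half this angle, whatever the lens; pixels are square), "cx", "cy" (the principal point, pixels), "eye" and "rotation" of the camera in the world. Camera axes: x right, y down, z forward; pixel columns grow to the right and rows downward; lengths in m; the calibration is good to about 2 mm. A picture is of the moment at which its call begins: read the wrist's pose just before it. camera_model takes no time and is no camera call; for the wrist camera it gives the pose at the moment of the call.
- finish_job(): hands the job in; it is judged then, once.
The state is a dict: "time_s": time; "joints": joint angles; "joint_velocities": joint speeds; "effort": joint torques, N m; "tcp_pos": TCP position; "ee_rot": TCP orientation; "wrist_force": force on the tool from outside, world axes, zero at the start; "moment": the same for the moment, N m; "gripper_width": opening from 0.0 (shut) to 1.0 (fully open); "gripper_force": force on a finger pad.
Only numpy, scipy, OpenCV 4.12 (cv2) and the standard library are available. Lean on these libraries where they do the work, as an engineer would, in place of code of your own. Each camera call takes 0.05 s, during which the arm holds its last target. There are 200 camera calls.

## Task

Take the wire scoop by its wooden grip and scoop the one big steel ball out of the shallow metal pan so that the small undersized balls fall back between the wires and stay in the pan. Then stand the scoop, with the big ball lying in it, upright on the middle of the wooden board and let go. Do not touch the big ball with the gripper.

Things in the scene. Friction and masses are not known exactly. Their poses are not given: they have to be found in the camera images.
- scoop_grip (a point): Centre of the upright flat wooden grip of the wire scoop, 100 mm above the scoop's underside; x to the scoop's open front, y across, z up. The grip is 14 mm thick (x), 44 mm wide (y), 42 mm high (z -22 to +20 mm here): pinch its 14 mm thickness from above. A wire bail 70 mm above the underside joins it to the basket. The scoop (180 g) starts on the board and stands flat by itself.
- scoop_basket (a point): Same scoop: middle of its underside, straight below the grip, same axes. Six 4 mm wires along x, 13 mm gaps, 89 mm wide over all. Tips at x = +34 mm, at floor level; upright rear wires at x = -30 mm. 7 mm behind the tips the wires rise in a 7 mm high hump that keeps a ball in; a ball lies between hump and rear wires, its centre 20 to 26 mm above this point.
- ball_center (a point): The big polished steel ball, 40 mm in diameter, 260 g; its centre. It lies free on the pan's floor and rolls ahead of the scoop's tips when pushed, until the pan's wall stops it (a short knock of 15 N or more, at which the push must go on); then the tips slip under it and it rolls over their hump into the basket, just before the tips meet the wall.
- pan: Shallow open metal pan, fixed. Origin: centre of its underside; x and y along its sides, +x away from the robot. Inside 180 mm long (x -90 to +90 mm) and 160 mm wide (y -80 to +80 mm); walls 3.5 mm thick, rim 32 mm high, floor 3.5 mm above the underside. The big ball starts at x 0 to +30 mm, |y| under 30 mm, so the scoop fits flat on the floor between it and the -x wall.
- board: Fixed wooden board, 150 mm (x) by 186 mm (y) with its two darker end strips, its top 12 mm above the bench. Origin: centre of its underside.
- small0_center (a point): One of the three small undersized steel balls, 11 mm in diameter, in the pan; its centre. It fits through the scoop's 13 mm gaps.
- small1_center (a point): One of the three small undersized steel balls, 11 mm in diameter, in the pan; its centre. It fits through the scoop's 13 mm gaps.
- small2_center (a point): One of the three small undersized steel balls, 11 mm in diameter, in the pan; its centre. It fits through the scoop's 13 mm gaps.

How it is judged:
By the outcome, as a careful person would: the job done as asked, in the order asked, and still so for the second after the job is handed in, with the robot touching nothing.
It also fails if it takes over 54 s, if anything falls off the work surface, if the arm or the gripper's body presses on something with over 40 N, if the wrist force passes 120 N, or if a joint passes its speed limit or range.

## Working session

There is one attempt and no reset: what is moved stays moved. The work goes in short steps, Python scripts to look and compute and a tool call to move; the robot and the scene stay as the last step left them, time stands still between calls to the robot, and variables do not carry over. Pictures are saved under pics/ and viewed, at most 11 in all, crops included, and the job is handed in when it is done.

Besides the shell and the picture viewer there is one more tool, called after "Emit:" as name(argument=value, ...) on one line, values as JSON. jog_arm: Moves the arm, as the interface text tells. Its arguments: {"type":"object","properties":{"rows":{"type":"array"},"claw":{"type":"number"}},"required":["rows"]}

```bash
mkdir -p pics; python3 - <<'E'
from station import *
import cv2, numpy as np
for n in ("scene","top"):
    cv2.imwrite(f"pics/{n}0.png",capture(n)[:,:,::-1]); m=camera_model(n); print(n,m)
s=sense(); print(finger_overhang() if callable(finger_overhang) else finger_overhang); print(s)
E
```

```text
scene {'fovy': 52.045076574187966, 'cx': 317.8784766703317, 'cy': 234.62448861797586, 'eye': array([ 0.06639435, -0.14183301,  0.71004551]), 'rotation': array([[ 0.46554858, -0.64823899,  0.60253691],
       [-0.88499847, -0.34598306,  0.3115661 ],
       [ 0.00649828, -0.6782934 , -0.73476243]])}
top {'fovy': 45.74556123602425, 'cx': 327.82837424668026, 'cy': 234.14296270468043, 'eye': array([0.39301715, 0.12405213, 0.94902085]), 'rotation': array([[ 0.01359528, -0.98018856,  0.19759947],
       [-0.99988976, -0.01214699,  0.00853971],
       [-0.00597029, -0.19769379, -0.98024564]])}
0.0697
{'time_s': 0.1, 'joints': array([ 7.91611045e+01,  2.20883747e+01,  3.85894719e-01, -2.48756145e-02,
       -6.84123977e+01, -1.48169558e+01]), 'joint_velocities': array([-0.0849987 , -0.09357743,  0.16448084,  0.0435935 , -0.01776943,
       -0.04937424]), 'effort': array([-2.02166798e-04, -3.91691101e+01,  1.87935716e+01,  4.23185259e+00,
        1.35096625e-02, -6.99986663e-05]), 'tcp_pos': array([0.27040318, 0.56301946, 0.29123702]), 'ee_rot': array([[ 9.01341605e-01, -4.33108199e-01, -7.73534223e-04],
       [-4.33108873e-01, -9.01339625e-01, -1.89327428e-03],
       [ 1.22775568e-04,  2.04151142e-03, -9.99997909e-01]]), 'wrist_force': array([-0.38631169, -0.78752818,  1.04480386]), 'moment': array([0.03678267, 0.00952961, 0.08648235]), 'gripper_force': 0.0, 'gripper_width': 1.0004537337629698}
```

View pics/top0.png

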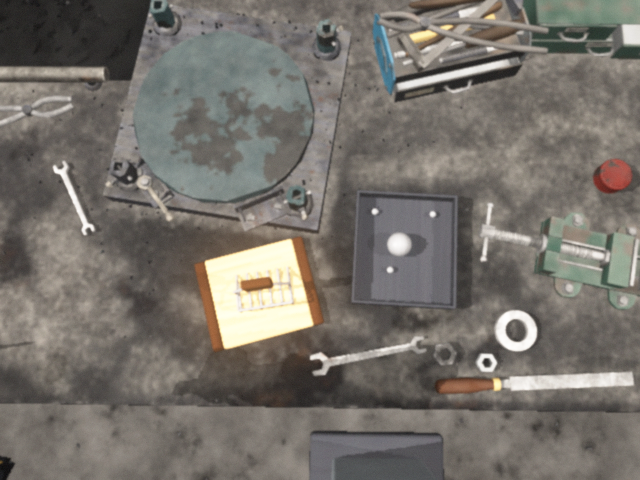

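View pics/scene0.png

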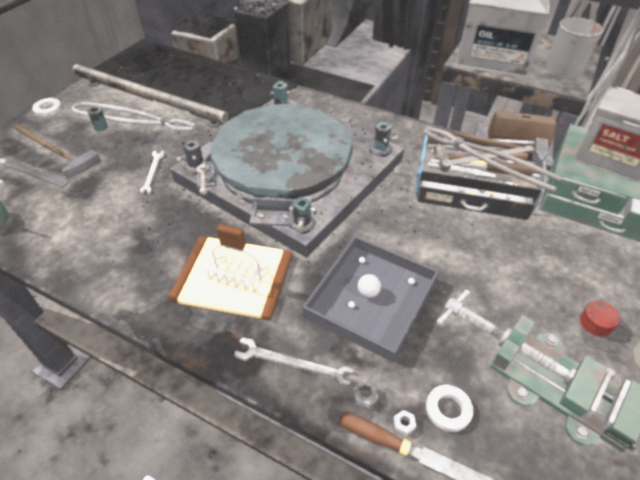

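The top view shows the grip at about (257,284), the big ball at (399,244), and the pan's rim corners at (358,192), (457,196), (456,307) and (352,302). The board corners are about (196,264), (302,237), (323,322) and (217,349). The small balls are at (375,211), (433,214) and (390,269). I'll enlarge the scoop to get its heading.

```bash
cat > h.py <<'E'
import numpy as np, cv2
from station import *
def ray(m,u,v):
    f=240/np.tan(np.radians(m["fovy"]/2)); return m["rotation"]@np.array([(u-m["cx"])/f,(v-m["cy"])/f,1])
def at(m,u,v,z):
    d=ray(m,u,v); return m["eye"]+d*(z-m["eye"][2])/d[2]
def px(m,p):
    f=240/np.tan(np.radians(m["fovy"]/2)); c=m["rotation"].T@(np.array(p)-m["eye"]); return c[0]/c[2]*f+m["cx"],c[1]/c[2]*f+m["cy"]
E
python3 - <<'E'
from h import *
np.set_printoptions(precision=4,suppress=True)
a=cv2.imread("pics/top0.png")[230:355,190:330]; b=cv2.imread("pics/scene0.png")[220:325,165:300]
a=cv2.resize(a,(400,357),interpolation=cv2.INTER_CUBIC); b=cv2.resize(b,(400,311),interpolation=cv2.INTER_CUBIC)
b=cv2.copyMakeBorder(b,0,46,0,0,cv2.BORDER_CONSTANT)
cv2.imwrite("pics/crop.png",np.hstack([a,b]))
m=camera_model("top"); s=camera_model("scene")
print("grip top",at(m,257,284,.13), at(s,231,238,.112))
print("ball",at(m,399,244,.0235),at(s,369,286,.0235))
for p in [(358,192),(457,196),(456,307),(352,302)]: print("pan",at(m,*p,.032))
for p in [(196,264),(302,237),(323,322),(217,349)]: print("board",at(m,*p,.012))
for p in [(375,211),(433,214),(390,269)]: print("small",at(m,*p,.009))
E
```

```text
grip top [0.4834 0.2325 0.13  ] [0.4829 0.2342 0.112 ]
ball [0.5644 0.0143 0.0235] [0.5638 0.0146 0.0235]
pan [0.6502 0.0827 0.032 ]
pan [ 0.6453 -0.0821  0.032 ]
pan [ 0.4614 -0.0747  0.032 ]
pan [0.4672 0.0917 0.032 ]
board [0.5285 0.351  0.012 ]
board [0.5765 0.1755 0.012 ]
board [0.4358 0.1381 0.012 ]
board [0.3903 0.3088 0.012 ]
small [0.6236 0.0527 0.009 ]
small [ 0.6196 -0.0456  0.009 ]
small [0.5246 0.028  0.009 ]
```

View pics/crop.png

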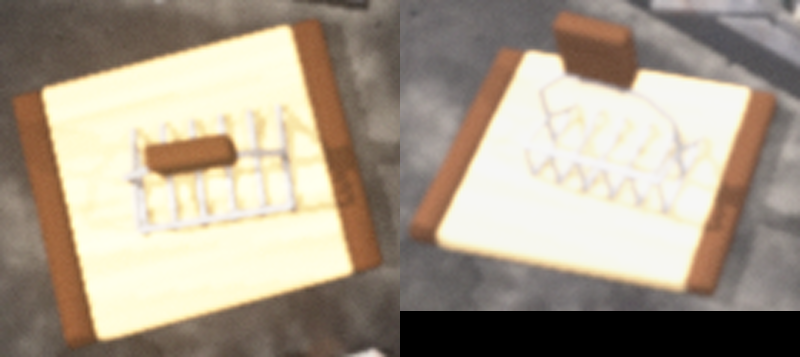

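The scoop's front faces +x at a yaw of about 7°, and it stands near the board's middle. Next I turn the tool and go above the grip.

Emit:
jog_arm(rows=[[[0,0,0,0.167],[0,0,0,0.167],[0,0,0,0.167],[0,0,0,0.167],[0,0,0,0.166],[0,0,0,0.166],[0.0353,-0.0171,0.007,0],[0.0353,-0.0171,0.007,0],[0.0353,-0.0171,0.007,0],[0.0353,-0.0171,0.007,0],[0.0353,-0.0171,0.007,0],[0.0353,-0.0171,0.007,0],[0.0353,-0.0171,0.007,0],[0.0353,-0.0171,0.007,0],[0.0353,-0.0171,0.007,0],[0.0353,-0.0171,0.007,0],[0,0,0,0],[0,0,0,0]]], claw=1)

```text
time_s: 2.35
tcp_pos: [0.4835, 0.2342, 0.2221]
ee_rot: [[0.122, -0.992, -0.0], [-0.992, -0.122, -0.0], [0.0, 0.0, -1.0]]
wrist_force: [-0.6, -0.2, -0.5]
gripper_width: 0.999
gripper_force: 0.0
```

```bash
python3 - <<'E'
from h import *
np.set_printoptions(precision=4,suppress=True)
s=sense(); print(s["tcp_pos"],s["ee_rot"],s["joints"])
m=camera_model("wrist"); print(m["eye"],m["rotation"])
w=capture("wrist")[:,:,::-1]; t=capture("top")[:,:,::-1]
cv2.imwrite("pics/w1.png",w)
p=np.array([px(m,(.483,.233,.132))]);print(p)
E
```

```text
[0.4835 0.2342 0.2221] [[ 0.1224 -0.9925 -0.0002]
 [-0.9925 -0.1224 -0.0001]
 [ 0.0001  0.0002 -1.    ]] [ 43.1432  17.1975 -17.7031  -0.0048 -55.1105 -36.1085]
[0.4911 0.1632 0.3145] [[-0.9924 -0.119  -0.0312]
 [-0.123   0.9574  0.2614]
 [-0.0012  0.2633 -0.9647]]
[[321.3182 274.637 ]]
```

View pics/w1.png

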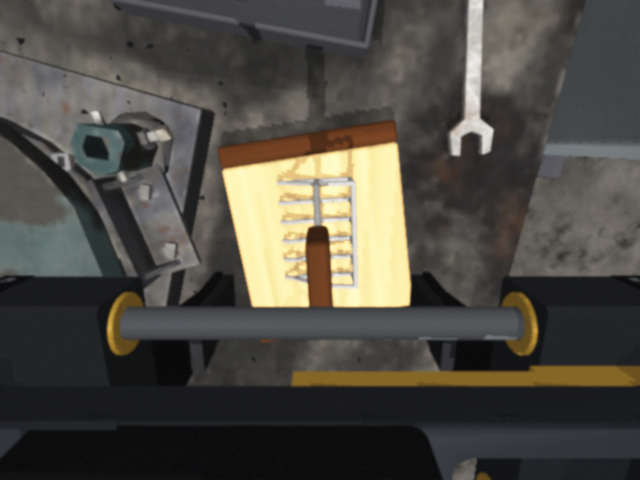

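The grip appears vertical at u≈318, with its near end at v≈228, so it is aligned between the fingers. I descend and close.

Emit:
jog_arm(rows=[[[0,0.0005,0.015,0],[0,0,0.015,0],[0,0,0.015,0],[0,0,0.014,0],[0,0,0,0]]], claw=1)

```text
time_s: 3.08
tcp_pos: [0.4825, 0.2334, 0.1616]
ee_rot: [[0.122, -0.992, -0.003], [-0.992, -0.122, -0.002], [0.002, 0.003, -1.0]]
wrist_force: [0.1, 0.6, -0.5]
gripper_width: 0.999
gripper_force: 0.0
```

Emit:
jog_arm(rows=[[[0,0,0,0],[0,0,0,0],[0,0,0,0],[0,0,0,0],[0,0,0,0],[0,0,0,0],[0,0,0,0],[0,0,0,0]]], claw=0)

```text
time_s: 4.08
tcp_pos: [0.4833, 0.2341, 0.1634]
ee_rot: [[0.123, -0.992, 0.001], [-0.992, -0.123, 0.0], [-0.0, -0.001, -1.0]]
wrist_force: [1.9, 0.1, -1.2]
gripper_width: 0.173
gripper_force: 3.0
```

```bash
python3 - <<'E'
from h import *
np.set_printoptions(precision=4,suppress=True)
m=camera_model("top"); t=capture("top"); g=t.astype(int).min(2)
for (u,v) in [(375,211),(433,214),(390,269),(399,244)]:
    r=7 if u!=399 else 18
    k=g[v-r:v+r+1,u-r:u+r+1]; n,l,st,c=cv2.connectedComponentsWithStats((k>130).astype(np.uint8))
    i=1+np.argmax(st[1:,4]); q=c[i]+[u-r,v-r]; P=at(m,*q,.009 if r==7 else .0235)
    d=P[:2]-[.556,.0044]; a=np.radians(-2.3); 
    print(q,st[i,4],P,"pan",d@[np.cos(a),np.sin(a)],d@[-np.sin(a),np.cos(a)])
E
```

```text
[374.4444 210.9444] 36 [0.6237 0.0536 0.009 ] pan 0.06565787321925902 0.0518812592440607
[432.1538 213.7692] 39 [ 0.6199 -0.0442  0.009 ] pan 0.06584499766191329 -0.04599566907759867
[390.25 269.25] 20 [0.5242 0.0276 0.009 ] pan -0.03269093062438211 0.021886623130839836
[399.952  242.5791] 354 [0.5668 0.0127 0.0235] pan 0.010494065848841489 0.008708650277720654
```

Emit:
jog_arm(rows=[[[0,0,0,0],[0,0,0,0],[0,0,-0.005,0],[0,0,-0.015,0],[0,0,-0.02,0],[0,0,-0.02,0],[0,0,0,0],[0,0,0,0]]], claw=0)

```text
time_s: 5.12
tcp_pos: [0.4826, 0.2337, 0.2229]
ee_rot: [[0.122, -0.992, -0.001], [-0.992, -0.122, -0.0], [0.0, 0.001, -1.0]]
wrist_force: [-0.9, -0.1, -2.3]
gripper_width: 0.153
gripper_force: 30.0
```

```bash
python3 - <<'E'
from h import *
s=sense(); print(s["tcp_pos"],s["ee_rot"].round(4),s["gripper_force"],s["gripper_width"],s["wrist_force"])
cv2.imwrite("pics/s2.png",cv2.resize(capture("scene")[190:330,150:330,::-1],None,fx=4,fy=4,interpolation=cv2.INTER_CUBIC))
E
```

```text
[0.48262578 0.2336691  0.22290785] [[ 1.223e-01 -9.925e-01 -9.000e-04]
 [-9.925e-01 -1.223e-01 -2.000e-04]
 [ 0.000e+00  9.000e-04 -1.000e+00]] 29.96354667004198 0.15256109569045115 [-0.88661222 -0.07033014 -2.33135499]
```

View pics/s2.png

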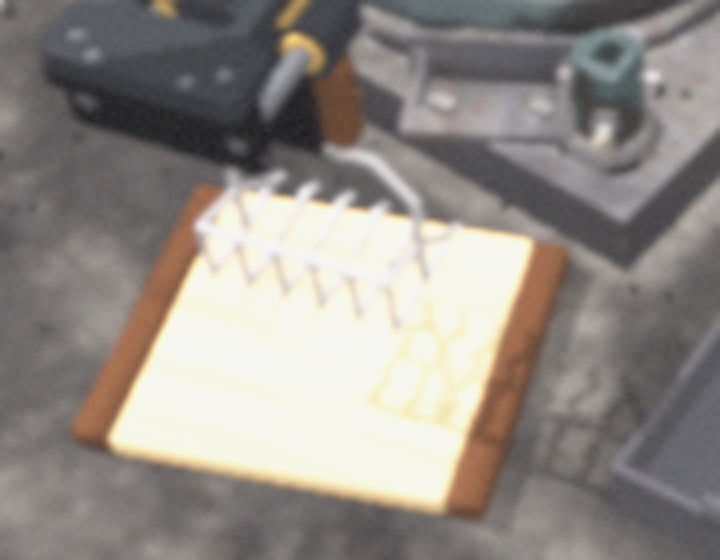

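The scoop hangs level from the grip with its front toward +x. I carry it over the pan.

Emit:
jog_arm(rows=[[[0,0,0,0.082],[0,0,0,0.081],[0.0223,-0.0031,0,0],[0.0223,-0.0031,0,0],[0.0223,-0.0031,0,0],[0.0223,-0.0031,0,0],[0.0223,-0.0031,0,0],[0.0223,-0.0031,0,0],[0.0223,-0.003,0,0],[0.0223,-0.003,0,0],[0.0223,-0.003,0,0],[0.0223,-0.003,0,0],[0,0,0.016,0],[0,0,0.016,0],[0,0,0,0],[0,0,0,0]]], claw=0)

```text
time_s: 7.18
tcp_pos: [0.5049, 0.0093, 0.1918]
ee_rot: [[-0.04, -0.999, 0.001], [-0.999, 0.04, -0.0], [0.0, -0.001, -1.0]]
wrist_force: [-0.1, 0.1, -2.0]
gripper_width: 0.155
gripper_force: 30.0
```

```bash
python3 - <<'E'
from h import *
s=sense(); p=s["tcp_pos"]; R=s["ee_rot"]; print(p,R.round(4),s["wrist_force"])
m=camera_model("top"); a=cv2.imread
t=capture("top")[:,:,::-1].copy(); w=capture("wrist")[:,:,::-1]
z=p[2]-.151
t=cv2.resize(t[180:320,340:470],None,fx=4,fy=4,interpolation=cv2.INTER_CUBIC)
def mk(q,c):
    u,v=px(m,q); cv2.circle(t,(int((u-340)*4+2),int((v-180)*4+2)),3,c,-1)
X=-R[:,1];Y=-R[:,0]; o=p.copy(); o[2]=z
for y in (-.0425,.0425): mk(o+.034*X+y*Y,(0,0,255)); mk(o-.03*X+y*Y+[0,0,.002],(0,255,0))
c,sn=np.cos(np.radians(-2.3)),np.sin(np.radians(-2.3))
for x in(-.09,.09):
  for y in(-.08,.08): mk((.556+c*x-sn*y,.0044+sn*x+c*y,.032),(255,255,0))
cv2.imwrite("pics/t3.png",t)
E
```

```text
[0.50493385 0.00932343 0.19178283] [[-4.010e-02 -9.992e-01  8.000e-04]
 [-9.992e-01  4.010e-02 -1.000e-04]
 [ 1.000e-04 -8.000e-04 -1.000e+00]] [-0.13182783  0.14010856 -2.04787343]
```

View pics/t3.png

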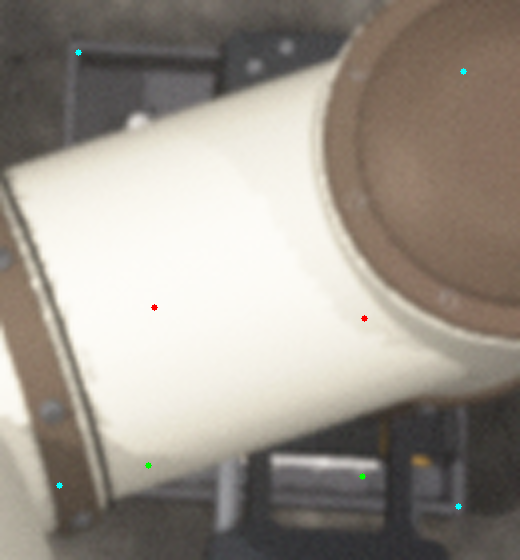

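The arm blocks the top view, but the pan corner marks fit the rim. I check the scene and wrist cameras instead.

```bash
cat >> h.py <<'E'
def marks(name,fn,box,k):
    s=sense(); p=s["tcp_pos"]; R=s["ee_rot"]; m=camera_model(name); t=capture(name)[:,:,::-1]
    x0,x1,y0,y1=box; t=cv2.resize(t[y0:y1,x0:x1],None,fx=k,fy=k,interpolation=cv2.INTER_CUBIC)
    def mk(q,c):
        u,v=px(m,q); cv2.circle(t,(int((u-x0+.5)*k),int((v-y0+.5)*k)),2,c,-1)
    X=-R[:,1];Y=-R[:,0]; o=p+.151*R[:,2]
    for y in (-.0425,.0425): mk(o+.034*X+y*Y+[0,0,.002],(0,0,255)); mk(o-.03*X+y*Y+[0,0,.002],(0,255,0))
    for x in(-.09,.09):
        for y in(-.08,.08): mk((.556+.9992*x+.0401*y,.0044-.0401*x+.9992*y,.032),(255,255,0))
    return t
E
python3 - <<'E'
from h import *
a=marks("scene",0,(295,445,225,365),3); b=marks("wrist",0,(160,480,60,310),1.1)
H=max(a.shape[0],b.shape[0]); f=lambda i:cv2.copyMakeBorder(i,0,H-i.shape[0],0,0,cv2.BORDER_CONSTANT)
cv2.imwrite("pics/c4.png",np.hstack([f(a),f(b)])); print(a.shape,b.shape)
E
```

```text
(420, 450, 3) (275, 352, 3)
```

View pics/c4.png

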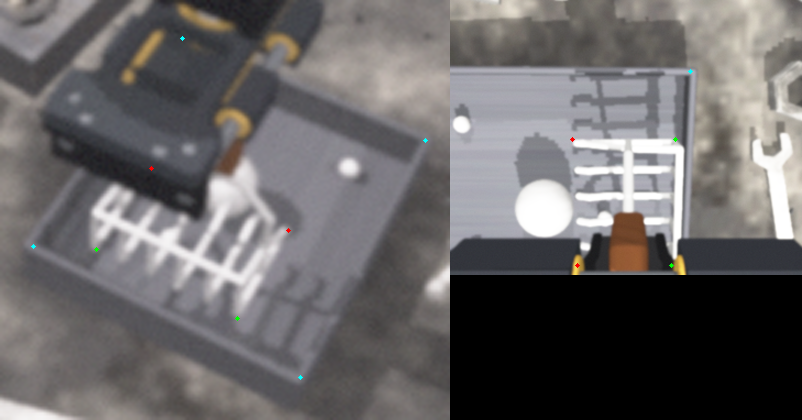

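The wrist view shows the -y side wire about 4 px (roughly 3 mm) off its mark towards +y. I check that offset numerically, from the earlier grip edge and from the wires in this view.

```bash
python3 - <<'E'
from h import *
m0=dict(camera_model("wrist")); m0["eye"]=np.array([.4911,.1632,.3145]); m0["rotation"]=np.array([[-0.9924,-0.119,-0.0312],[-0.123,0.9574,0.2614],[-0.0012,0.2633,-0.9647]])
g=at(m0,318,228,.132); print("grip end",g,"centre",g[:2]+.022*np.array([-.122,.992]))
s=sense();p=s["tcp_pos"];R=s["ee_rot"];X=-R[:,1];Y=-R[:,0]
m=camera_model("wrist"); z=p[2]-.151+.002
w=capture("wrist"); 
for vc in (143,170,196,221):
  q=at(m,160+590/1.1-450/1.1,60+vc/1.1,z)-p; print("wire",q@X,q@Y)
q=at(m,160+(605-450)/1.1,60+217/1.1,.009); d=q[:2]-[.556,.0044]; print("small",d@[.9992,-.0401],d@[.0401,.9992])
q=at(m,160+(461-450)/1.1,60+124/1.1,.009); d=q[:2]-[.556,.0044]; print("small1",d@[.9992,-.0401],d@[.0401,.9992])
q=at(m,160+(544-450)/1.1,60+208/1.1,.0235); d=q[:2]-[.556,.0044]; print("big",d@[.9992,-.0401],d@[.0401,.9992])
E
```

```text
grip end [0.48802187 0.20701467 0.132     ] centre [0.48533787 0.22883867]
wire 0.022788987896304562 -0.04011922714986665
wire 0.023220386783517462 -0.023054542681191288
wire 0.023651319529963282 -0.006008297168534217
wire 0.024080832931920423 0.010981803864915549
small -0.03461845313435536 0.022931239327003455
small1 0.06515755733686365 -0.045344251206371346
big 0.0071784423695399726 0.011564143681077423
```

The wires sit about 2 mm towards +y of nominal. I correct that while lowering onto the pan floor.

Emit:
jog_arm(rows=[[[0.002,0,0.01,0],[0,0,0.01,0],[0,0,0.008,0],[0,0,0.005,0],[0,0,0.003,0],[0,0,0.001,0],[0,0,0.001,0],[0,0,0,0]]], claw=0)

```text
time_s: 8.43
tcp_pos: [0.5048, 0.008, 0.1545]
ee_rot: [[-0.04, -0.999, 0.001], [-0.999, 0.04, -0.0], [0.0, -0.001, -1.0]]
wrist_force: [-2.7, 1.2, 5.7]
gripper_width: 0.159
gripper_force: 30.0
```

Emit:
jog_arm(rows=[[[0,-0.003,0,0],[0,-0.005,0,0],[0,-0.005,0,0],[0,-0.005,0,0],[0,-0.005,0,0],[0,-0.005,0,0],[0,-0.005,0,0],[0,-0.005,0,0],[0,-0.005,0,0],[0,-0.005,0,0],[0,-0.005,0,0],[0,-0.005,0,0],[0,-0.005,0,0],[0,-0.005,0,0],[0,-0.002,0,0]]], claw=0)

```text
time_s: 10.3
tcp_pos: [0.5732, 0.0046, 0.1545]
ee_rot: [[-0.04, -0.999, -0.004], [-0.999, 0.04, -0.001], [0.002, 0.004, -1.0]]
wrist_force: [-5.9, -0.4, 7.9]
gripper_width: 0.159
gripper_force: 30.0
```

```bash
python3 - <<'E'
from h import *
print(sense()["ee_rot"].round(4))
a=marks("scene",0,(300,450,225,365),2.6); b=marks("wrist",0,(160,480,60,310),1.2)
H=max(a.shape[0],b.shape[0]); f=lambda i:cv2.copyMakeBorder(i,0,H-i.shape[0],0,0,cv2.BORDER_CONSTANT)
cv2.imwrite("pics/c5.png",np.hstack([f(a),f(b)]))
E
```

```text
[[-0.0398 -0.9992 -0.0037]
 [-0.9992  0.0398 -0.0014]
 [ 0.0015  0.0036 -1.    ]]
```

View pics/c5.png

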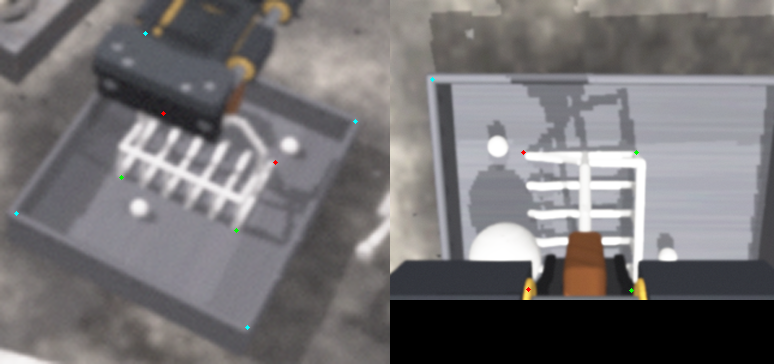

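The big ball is rolling ahead of the tips. One small ball has already passed out behind the scoop and another is just clear of the side wire. I push on to the wall.

Emit:
jog_arm(rows=[[[0,-0.004,0,0],[0,-0.005,0,0],[0,-0.005,0,0],[0,-0.005,0,0],[0,-0.005,0,0],[0,-0.005,0,0],[0,-0.005,0,0],[0,-0.003,0,0],[0,0,0,0]]], claw=0)

```text
time_s: 11.52
tcp_pos: [0.6102, 0.003, 0.1545]
ee_rot: [[-0.04, -0.999, -0.004], [-0.999, 0.04, -0.002], [0.002, 0.004, -1.0]]
wrist_force: [-5.0, -0.5, 6.7]
gripper_width: 0.159
gripper_force: 30.0
```

```bash
python3 - <<'E'
from h import *
s=sense(); print(s["ee_rot"].round(4),s["wrist_force"],s["moment"])
a=marks("scene",0,(300,450,225,365),2.6); b=marks("wrist",0,(160,480,60,310),1.2)
H=max(a.shape[0],b.shape[0]); f=lambda i:cv2.copyMakeBorder(i,0,H-i.shape[0],0,0,cv2.BORDER_CONSTANT)
cv2.imwrite("pics/c6.png",np.hstack([f(a),f(b)]))
E
```

```text
[[-0.0396 -0.9992 -0.0036]
 [-0.9992  0.0396 -0.0016]
 [ 0.0017  0.0035 -1.    ]] [-4.95255281 -0.51964668  6.72885041] [-0.26944176  1.75739502  0.01442658]
```

View pics/c6.png

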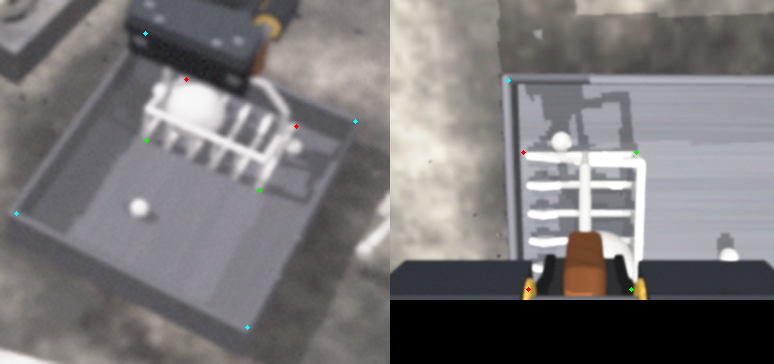

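The big ball lies in the basket at the rear wires. I back off slightly and lift slowly.

Emit:
jog_arm(rows=[[[0,0.001,0,0],[0,0.001,-0.001,0],[0,0,-0.003,0],[0,0,-0.004,0],[0,0,-0.005,0],[0,0,-0.006,0],[0,0,-0.006,0],[0,0,-0.006,0],[0,0,-0.006,0],[0,0,-0.006,0],[0,0,-0.006,0],[0,0,-0.006,0],[0,0,-0.006,0],[0,0,-0.005,0],[0,0,-0.003,0],[0,0,-0.001,0],[0,0,0,0]]], claw=0)

```text
time_s: 13.75
tcp_pos: [0.6095, 0.0037, 0.2231]
ee_rot: [[-0.04, -0.999, -0.0], [-0.999, 0.04, 0.0], [-0.0, 0.0, -1.0]]
wrist_force: [0.7, 0.6, -4.9]
gripper_width: 0.159
gripper_force: 30.0
```

```bash
python3 - <<'E'
from h import *
s=sense(); print(s["tcp_pos"],s["ee_rot"].round(4),s["wrist_force"],s["moment"])
a=marks("scene",0,(300,450,195,365),2.6); b=marks("wrist",0,(160,480,60,310),1.2)
H=max(a.shape[0],b.shape[0]); f=lambda i:cv2.copyMakeBorder(i,0,H-i.shape[0],0,0,cv2.BORDER_CONSTANT)
cv2.imwrite("pics/c7.png",np.hstack([f(a),f(b)]))
E
```

```text
[0.60951399 0.00370574 0.2231338 ] [[-4.010e-02 -9.992e-01 -3.000e-04]
 [-9.992e-01  4.010e-02  0.000e+00]
 [-0.000e+00  3.000e-04 -1.000e+00]] [ 0.68442308  0.60423221 -4.91078285] [-0.01227055 -0.11907039 -0.01160741]
```

View pics/c7.png

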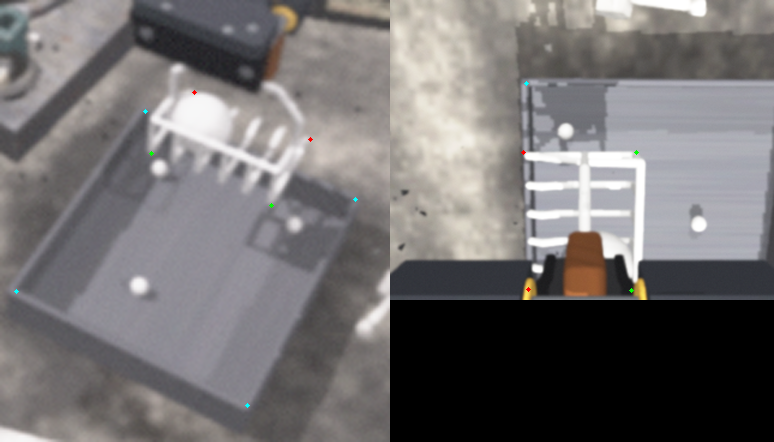

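The big ball is in the scoop and all three small balls, at (160,168), (294,224) and (139,286) in the left crop, are in the pan. I carry it gently to the board.

Emit:
jog_arm(rows=[[[0,0.002,0,0],[0,0.005,0,0],[0,0.008,0,0],[0,0.0106,0,0],[0,0.0106,0,0],[0,0.0106,0,0],[0,0.0106,0,0],[0,0.0106,0,0],[0,0.0106,0,0],[0,0.0106,0,0],[0,0.0106,0,0],[0,0.0106,0,0],[0,0.0107,0,0],[0,0.008,0,0],[0,0.005,0,0],[0,0.002,0,0],[0,0,0,0]]], claw=0)

```text
time_s: 15.98
tcp_pos: [0.4738, 0.0092, 0.2233]
ee_rot: [[-0.04, -0.999, 0.0], [-0.999, 0.04, 0.0], [-0.0, -0.0, -1.0]]
wrist_force: [0.8, 0.6, -4.1]
gripper_width: 0.156
gripper_force: 30.0
```

Emit:
jog_arm(rows=[[[-0.003,0,0,0],[-0.007,0,0,0],[-0.011,0,0,0],[-0.0136,0,0,0],[-0.0136,0,0,0],[-0.0136,0,0,0],[-0.0136,0,0,0],[-0.0136,0,0,0],[-0.0136,0,0,0],[-0.0136,0,0,0],[-0.0136,0,0,0],[-0.0136,0,0,0],[-0.0136,0,0,0],[-0.0136,0,0,0],[-0.0136,0,0,0],[-0.0136,0,0,0],[-0.0136,0,0,0],[-0.011,0,0,0],[-0.007,0,0,0],[-0.003,0,0,0]]], claw=0)

```text
time_s: 18.48
tcp_pos: [0.4829, 0.2417, 0.2232]
ee_rot: [[-0.04, -0.999, -0.0], [-0.999, 0.04, -0.0], [0.0, 0.0, -1.0]]
wrist_force: [0.0, 0.6, -5.0]
gripper_width: 0.155
gripper_force: 30.0
```

Emit:
jog_arm(rows=[[[0,0,0.003,0],[0,0,0.006,0],[0,0,0.008,0],[0,0,0.009,0],[0,0,0.009,0],[0,0,0.008,0],[0,0,0.006,0],[0,0,0.004,0],[0,0,0.002,0],[0,0,0.002,0],[0,0,0.001,0],[0,0,0.001,0],[0,0,0.0005,0],[0,0,0,0],[0,0,0,0]]], claw=0)

```text
time_s: 20.35
tcp_pos: [0.4829, 0.2414, 0.1638]
ee_rot: [[-0.04, -0.999, 0.0], [-0.999, 0.04, 0.0], [-0.0, -0.0, -1.0]]
wrist_force: [0.2, 0.5, -5.9]
gripper_width: 0.157
gripper_force: 30.0
```

Not yet in contact, so I go down a bit further.

Emit:
jog_arm(rows=[[[0,0,0.0006,0],[0,0,0.0006,0],[0,0,0,0],[0,0,0,0]]], claw=0)

```text
time_s: 20.85
tcp_pos: [0.4831, 0.2415, 0.163]
ee_rot: [[-0.04, -0.999, 0.001], [-0.999, 0.04, 0.0], [-0.0, -0.001, -1.0]]
wrist_force: [-1.5, -0.8, 0.5]
gripper_width: 0.156
gripper_force: 30.0
```

The scoop is now resting on the board. I release and retreat upwards.

Emit:
jog_arm(rows=[[[0,0,0,0],[0,0,0,0],[0,0,0,0],[0,0,0,0],[0,0,0,0],[0,0,0,0],[0,0,-0.004,0],[0,0,-0.01,0],[0,0,-0.015,0],[0,0,-0.02,0],[0,0,-0.02,0],[0,0,-0.02,0],[0,0,-0.02,0],[0,0,-0.02,0],[0,0,0,0]]], claw=0.6)

```text
time_s: 22.72
tcp_pos: [0.4835, 0.2418, 0.2942]
ee_rot: [[-0.04, -0.999, 0.004], [-0.999, 0.04, 0.003], [-0.004, -0.004, -1.0]]
wrist_force: [0.5, 0.4, -1.0]
gripper_width: 0.599
gripper_force: 0.0
```

```bash
python3 - <<'E'
from h import *
s=sense(); print(s["tcp_pos"],s["gripper_width"],s["wrist_force"])
cv2.imwrite("pics/s8.png",cv2.resize(capture("scene")[190:370,150:450,::-1],None,fx=2.6,fy=2.6,interpolation=cv2.INTER_CUBIC))
E
```

```text
[0.48349669 0.24181066 0.2941898 ] 0.5990042283284582 [ 0.5308948   0.35350669 -0.97620748]
```

View pics/s8.png

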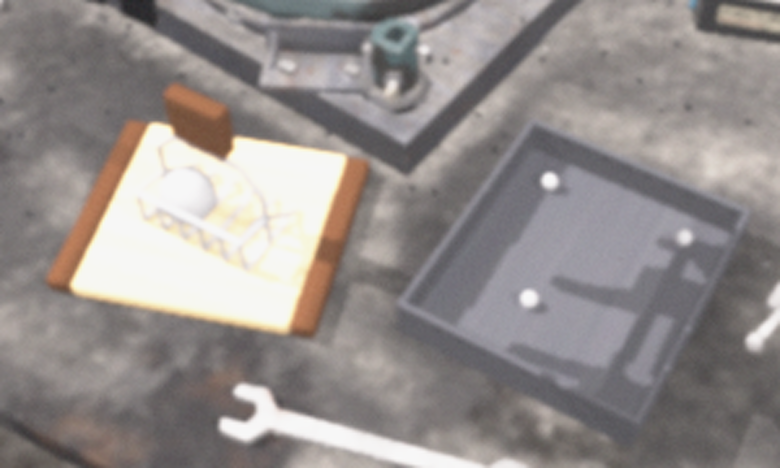

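The scoop stands upright on the board with the big ball in it, at about (185,193). The three small balls are in the pan, at (550,181), (684,237) and (529,298). I hand the job in.

```bash
python3 -c "
from station import *
print(finish_job())"
```

```text
the job is handed in; nothing more can be done
None
```

The job is handed in at about 23 s: the scoop stands upright mid-board with the big ball in it, the gripper is clear, and all three small balls are still in the pan.

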